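# Load a bolt into a thread-locking carousel and index it one click

## Task

Stand the loose hex bolt, head down, in the one empty bush of the thread-locking carousel and press it gently home past the spring catch, feeling for the bore rather than forcing the bolt down on the rim. Then turn the dial exactly one click clockwise (seen from above) so that it rests in its next detent, let go, and leave the other things on the bench where they are.

Things in the scene. Friction and masses are not known exactly. Their poses are not given: they have to be found in the camera images.
- bolt: loose galvanised M10 hex bolt, 61 mm long, standing on its head on the bench (height 0). Origin: centre of the head's underside; z up along the shank. Head 19 mm across corners, 7 mm high; shank 10 mm in diameter, from 7 to 61 mm above the origin. About 45 g. Grip it by the shank.
- carousel: fixed hand-indexed carousel: grey foot, aluminium dial 208 mm wide (top face 40 mm above the bench), six white bushes on a 70 mm radius, six upright black posts midway between them. Origin on the dial's axis at bench height; y points to the loading side (red mark on the foot), where the empty bush starts. Pushing it with more than 30 N (arm) or 40 N (bolt) damages it.
- dial (a joint): turn of the dial in rad: 0 at the start, grows clockwise seen from above. A sprung roller on a six-lobed cam under the dial gives a click each 1.047 rad (60 deg): it pulls the dial back until halfway and, from about 0.7 rad on, draws it into the next click by itself. Turning it by a post takes about 6 to 10 N.
- pocket (a point): centre of the empty bush's flange, at the height of the bush's mouth (61 mm above the bench); moves with the dial, z up. The white bush, 34 mm outside with a flat rim, is eccentric: its bore lies 3.5 mm sideways of this point, in a direction that is not measured and differs each time (a 3 mm red dot on the rim is on that side), so the bore must be felt for.
- pocket_floor (a point): point on the flange's axis at the level of the bore's flat floor, 16 mm below pocket. The bore is 22 mm wide. Three spring balls in its wall meet the head 4 to 5 mm below the mouth and let it pass at about 6 to 12 N of downward push, then hold the head on the floor. Home: the bolt's origin at this height.
- drive_post (a point): top centre of the upright black post next to the empty bush on its counter-clockwise side (seen from above), 94 mm from the dial's axis, 12 mm in diameter, from 46 to 102 mm above the bench. Pushed clockwise round the axis it turns the dial. All six posts are alike and turn with the dial.
- bottle (a point): top of the fixed upside-down thread-lock bottle (50 mm wide, from 111 to 254 mm above the bench) over the bush opposite the loading side, held on a 225 mm post at its outer side; keep the arm clear of it. The other five bushes hold fixed bolts whose shanks reach 106 mm above the bench.
- washer_jar: white jar with red lid, 60 mm diameter, 78 mm high, bystander; origin at the centre of its underside
- tape_measure: yellow tape measure, 32 x 77 x 68 mm, bystander; origin at the centre of its underside
- grease_tin: white tin with blue lid, 68 mm diameter, 56 mm high, bystander; origin at the centre of its underside

How it is judged:
On the way:
1. the bolt stands home in the empty bush, the dial still at its first click (z of bolt in the frame of pocket below -0.0147 m and horizontal distance between bolt and pocket below 0.006 m and angle between bolt's own z axis and vertical below 0.12 rad and value of joint dial between -0.06 and 0.06 rad), for 0.2 s.
At the end, for the whole second after the job is handed in: The dial rests one click clockwise of its start (1.047 rad, within 0.06) and the bolt stands released in the bush, head on the floor: origin at least 14.7 mm below the pocket point and within 6 mm of it sideways, within 0.12 rad of upright (z of bolt in the frame of pocket below -0.0147 m and horizontal distance between bolt and pocket below 0.006 m and angle between bolt's own z axis and vertical below 0.12 rad and value of joint dial between 0.987 and 1.107 rad and linear speed of bolt below 0.02 m/s and velocity of joint dial between -0.05 and 0.05 rad/s and contact force between the fingers and bolt below 0.1 N); the robot touches nothing.
It fails at once if the bolt is pressed or knocked against the carousel with more than 40 N (contact force between bolt and carousel above 40 N).
It fails at once if the arm or fingers push the carousel with more than 30 N (contact force between any of the fingers, the arm and carousel above 30 N).
It fails at once if the dial is turned back a click or past the next one (value of joint dial below -0.45 rad or value of joint dial above 1.6 rad).
It fails at once if a bystander is shifted more than 20 mm (distance of any of washer_jar, tape_measure, grease_tin from where it was at the start of the episode above 0.02 m).
It also fails if it takes over 58 s, if anything falls off the work surface, if the arm or the gripper's body presses on something with over 40 N, if the wrist force passes 120 N, or if a joint passes its speed limit or range.

## Robot

A 6-joint arm with a two-finger parallel gripper is mounted at the origin on the work surface; the furniture and walls round the work are solid. World frame = base frame: x ahead of the robot, y to its left, z up, the work surface at z = 0. Lengths are in m, angles in rad, forces in N, time in s.
With the tool pointing down it reaches from about 0.3 to 0.875 m from the base axis. Payload 6.4 kg.
Tool frame: the origin (TCP) lies between the finger pads; the fingertips stand 19 mm ahead of it and the grasp point (between the pads) is the TCP (ctrl.tips_ahead is the z of the fingertips in the tool frame, in m); z points along the fingers, y is the line along which they close (so a half turn about z gives the same grasp; the last joint's range is limited). The gripper opens to 85 mm and grips with 20 to 120 N. Pads are 22 mm wide; open, the fingers measure 114 mm over their backs; the gripper's body (76 mm by 85 mm) begins 54 mm behind the grasp point. The pads swing forward as they close: fully open they stand 13 mm farther back than shut.
Start: joints at [0.935, 0.181, 1.607, -0, 1.354, -0.206], TCP at [0.24, 0.523, 0.25] pointing down, gripper open.
Joint ranges: [-2.99, 2.99], [-0.89, 2.07], [0.3, 2.58], [-1.14, 4.28], [0, 2.63], [-3.12, 3.12]. Speed limits (rad/s): [2.57, 2.57, 3.01, 3.14, 3.14, 3.14].

## Interface

Orientations are given as a unit quaternion [w, x, y, z].
In Python, from bench import readout, vision, ctrl gives the robot as it stands.
- The arm moves only by the tool play_rows, never from a script. Its arguments are lists of equal length, an entry for each row: "xyz": the shift along the tool's x, y, z in mm, a list of three; "rot": the turn, a rotation vector about the tool's x, y, z in rad, a list of three; "grip": the opening, from 0 (shut) to 1 (fully open). In form: {"xyz": [[x, y, z], ...], "rot": [[rx, ry, rz], ...], "grip": [grip, ...]}. A call has exactly 10 rows; each row is the pose to reach, as a shift and turn from the pose commanded when the call began, along the tool's axes at that moment; what a row does not reach only later rows make up. A row lasts 1/8 s, in which the tool goes at most 62.5 mm and 10.7 degrees, less where a joint would pass 70% of its speed; a pose out of reach is approached as far as the arm can. A call with a gripper value outside its range is refused whole. The fingers move at their own pace and stop on an object; the grip force is fixed at half the most. Time passes only in rows, so rows that repeat a pose let the fingers close, or fill a call up. It gives the time, the measured TCP pose, the force, the opening and the grip force at its end, in the units of the state.
- readout.get_obs(): the state, without advancing time (a new reading comes with each control period).
- vision.camera(name): name is "side" or "top"; returns a dict with "color" (420x560x3 uint8, red, green, blue), "depth" (420x560 float32, m along the optical axis (not along the pixel's ray), 0 where there is no reading), "camera_matrix" (3x3 intrinsics, pixels), "extrinsics" (4x4, takes a point from camera to world coordinates). Camera axes: x right, y down, z forward; pixel columns grow to the right and rows downward; lengths in m; the calibration is good to about 2 mm. A picture is of the moment at which its call begins.
- ctrl.hand_in(): hands the job in; it is judged then, once.
The state is a dict: "time_s": time; "q": joint angles; "dq": joint speeds; "joint_efforts": joint torques, N m; "eef_pos": TCP position; "eef_rot": TCP orientation; "wrist_force": force on the tool from outside, world axes, zero at the start; "torque": the same for the moment, N m; "opening": opening from 0.0 (shut) to 1.0 (fully open); "grasp_force": force on a finger pad.
Only numpy, scipy, OpenCV 4.12 (cv2) and the standard library are available. Lean on these libraries where they do the work, as an engineer would, in place of code of your own. Each camera call takes 0.05 s, during which the arm holds its last target. There are 200 camera calls.

## Working session

There is one attempt and no reset: what is moved stays moved. The work goes in short steps, Python scripts to look and compute and a tool call to move; the robot and the scene stay as the last step left them, time stands still between calls to the robot, and variables do not carry over. Pictures are saved under pics/ and viewed, at most 10 in all, crops included, and the job is handed in when it is done.

Besides the shell and the picture viewer there is one more tool, called after "Emit:" by a JSON object that holds its "api" and its "payload". play_rows: Moves the arm, as the interface text tells. Its arguments: {"type":"object","properties":{"xyz":{"type":"array","items":{"type":"array","items":{"type":"number"}}},"rot":{"type":"array","items":{"type":"array","items":{"type":"number"}}},"grip":{"type":"array","items":{"type":"number"}}},"required":["xyz","rot","grip"]}

```bash
mkdir -p pics
cat > h.py <<'E'
import numpy as np, cv2
from bench import readout, vision, ctrl
def snap(name,tag):
    d=vision.camera(name); np.savez(f'pics/{tag}.npz',**{k:np.array(v) for k,v in d.items()})
    cv2.imwrite(f'pics/{tag}.png',d['color'][...,::-1]); return d
def load(tag): return dict(np.load(f'pics/{tag}.npz'))
def at_z(d,u,v,z):
    K=d['camera_matrix'];E=d['extrinsics'];r=E[:3,:3]@np.linalg.inv(K)@[u,v,1];o=E[:3,3]
    return o+r*(z-o[2])/r[2]
def at_d(d,u,v):
    K=d['camera_matrix'];E=d['extrinsics'];z=d['depth'][int(round(v)),int(round(u))]
    return E[:3,:3]@(np.linalg.inv(K)@[u,v,1]*z)+E[:3,3]
def proj(d,p):
    E=d['extrinsics'];c=E[:3,:3].T@(np.array(p)-E[:3,3]);q=d['camera_matrix']@c;return q[:2]/q[2]
E
python3 - <<'E'
from h import *
for n in('top','side'):
    d=snap(n,n+'0'); print(n,d['camera_matrix'].tolist(),d['extrinsics'].round(3).tolist())
    cv2.imwrite(f'pics/{n}0b.png',cv2.resize(d['color'][...,::-1],(800,600),interpolation=cv2.INTER_CUBIC))
print(readout.get_obs())
E
```

```text
top [[496.99181897389184, 0.0, 278.4165735050125], [0.0, 496.99181897389184, 214.18583760154084], [0.0, 0.0, 1.0]] [[0.029, -0.998, 0.047, 0.383], [-1.0, -0.03, -0.004, -0.006], [0.006, -0.047, -0.999, 1.59], [0.0, 0.0, 0.0, 1.0]]
side [[388.74387145211597, 0.0, 278.17368303795587], [0.0, 388.74387145211597, 209.75023416333025], [0.0, 0.0, 1.0]] [[-0.758, 0.338, -0.557, 1.059], [0.652, 0.377, -0.658, 0.708], [-0.013, -0.862, -0.506, 0.713], [0.0, 0.0, 0.0, 1.0]]
{'time_s': 0.1, 'q': array([ 9.34706640e-01,  1.81492828e-01,  1.60787762e+00,  1.63187156e-05,
        1.35380352e+00, -2.06314389e-01]), 'dq': array([ 0.00174698,  0.00016389, -0.00036685, -0.00113616, -0.00091967,
       -0.00014301]), 'joint_efforts': array([ 2.15177247e-04, -4.45876551e+01, -3.52236199e+01, -2.44608000e-04,
        4.19407384e-03, -1.09247600e-05]), 'eef_pos': array([0.23929501, 0.52234208, 0.24947424]), 'eef_rot': array([-3.30537310e-04,  2.13239318e-01,  9.76999677e-01, -7.18296589e-04]), 'wrist_force': array([ 0.58987486, -0.25793575,  0.15021993]), 'torque': array([-0.01197674,  0.03331496,  0.04540528]), 'grasp_force': 0.0, 'opening': 1.0001779161227033}
```

View pics/top0b.png

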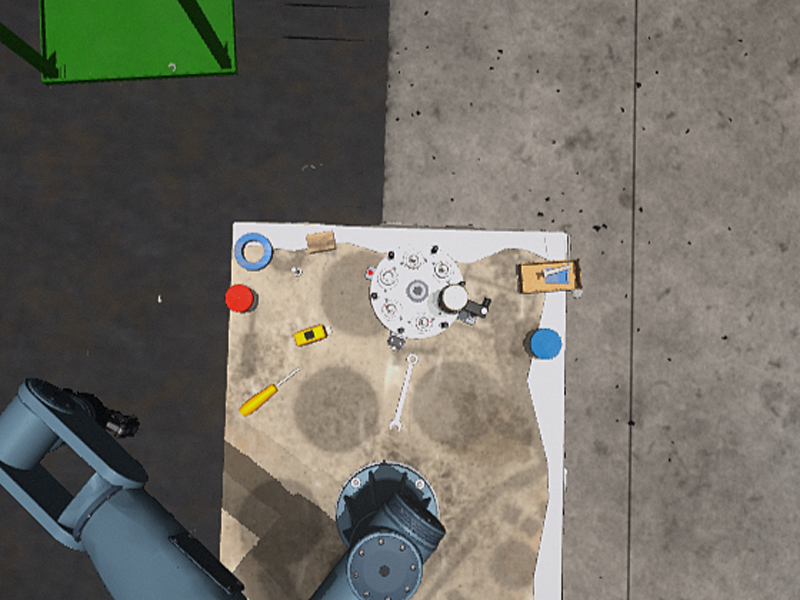

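View pics/side0b.png

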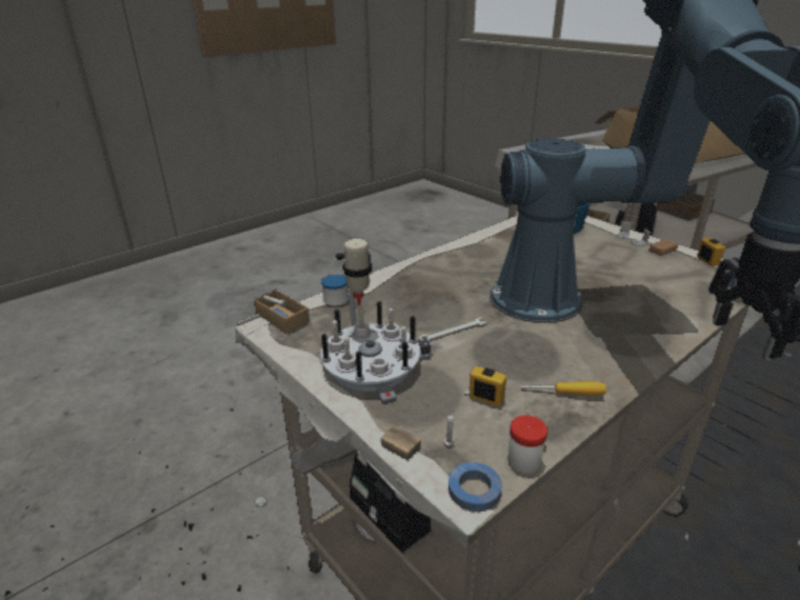

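The top view shows the bolt near (297,271), the carousel axis near (417,290), the red mark near (370,272) and the empty bush near (388,277), all in 800-px coordinates. The side view shows the bolt at (449,432) and the empty bush at about (379,367). Next I'll enlarge both.

Run:
```python
from h import *
t=load('top0');s=load('side0')
a=t['color'][160:250,190:350,::-1]; a=cv2.resize(a,(800,450),interpolation=cv2.INTER_CUBIC)  # x5
b=s['color'][205:325,215:345,::-1]; b=cv2.resize(b,None,fx=5,fy=5,interpolation=cv2.INTER_CUBIC)
cv2.imwrite('pics/ct.png',a);cv2.imwrite('pics/cs.png',b)
for u,v,z in[(297,271,.061),(417,290,.05),(370,272,.03),(388,277,.061)]: print(at_z(t,u*.7,v*.7,z).round(4))
print(at_z(s,449*.7,442*.7,.0).round(4),at_z(s,379*.7,367*.7,.061).round(4))
```

```text
[0.5242 0.2073 0.061 ]
[ 0.4916 -0.0532  0.05  ]
[0.5297 0.0509 0.03  ]
[0.5171 0.0106 0.061 ]
[0.5289 0.2172 0.    ] [0.5338 0.0302 0.061 ]
```

View pics/ct.png

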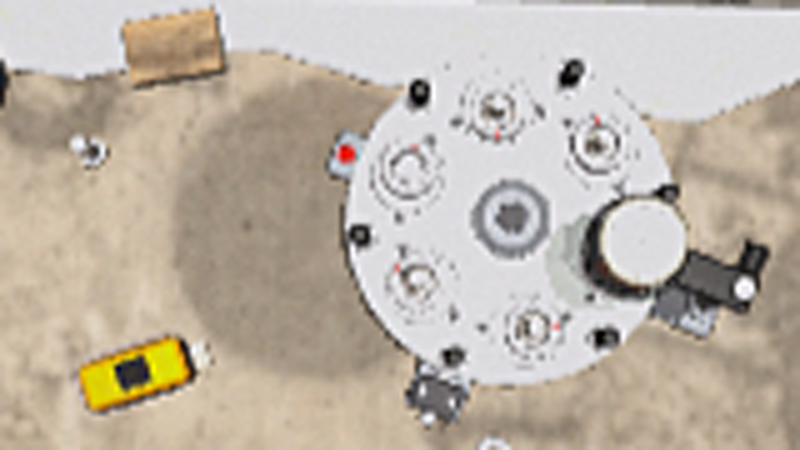

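View pics/cs.png

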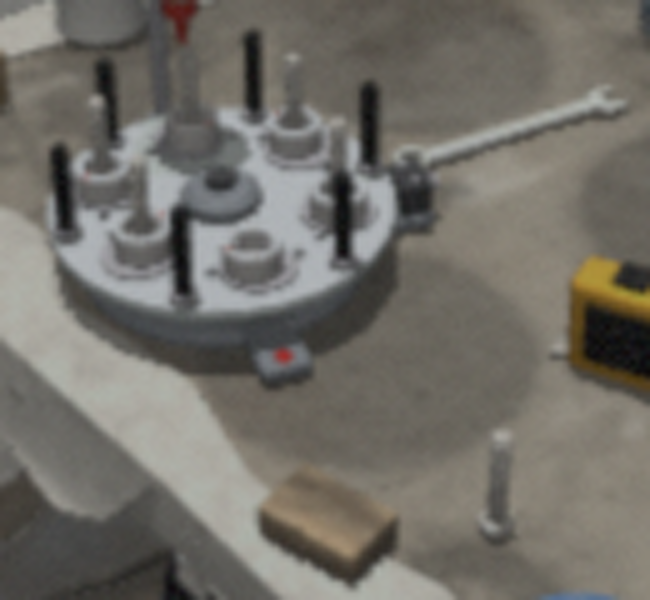

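The enlarged top crop (5x, offset 190,160) shows:
- Empty bush at (407,173), with its red dot at (414,146) on the far, +x side.
- Drive post top at (357,235). The opposite pairs of post tops share a midpoint of (512,213).
- Bolt top at (78,143).

The side crop (5x, offset 215,205) shows:
- Bush rim at (253,243), with its dot near (229,247).
- Bolt top at (502,433) and head at (495,525).
- Drive post top at (343,175).

Run:
```python
from h import *
t=load('top0');s=load('side0')
T=lambda x,y,z:at_z(t,190+(x+.5)/5-.5,160+(y+.5)/5-.5,z)
S=lambda x,y,z:at_z(s,215+(x+.5)/5-.5,205+(y+.5)/5-.5,z)
f=lambda n,p:print(n,p.round(4))
f('bolt top T',T(78,143,.061));f('bolt head T',T(93,152,.007))
f('bolt top S',S(502,434,.061));f('bolt base S',S(495,527,.004))
PT=[(419,90),(572,70),(668,190),(605,337),(452,355),(357,235)]
PS=[(181,208),(61,148),(106,63),(252,33),(369,86),(343,174)]
for n,F,P in(('T',T,PT),('S',S,PS)):
    q=np.array([F(*p,.102)[:2] for p in P]);c=q.mean(0);d=q-c
    a=np.arctan2(d[:,1],d[:,0]);k=np.arange(6)
    ph=np.angle(np.mean(np.exp(1j*(a+k*np.pi/3))))
    print(n,'c',c.round(4),'r',np.hypot(*d.T).round(4),'ang0',ph.round(4),'res',(a+k*np.pi/3-ph).round(3))
    ab=ph+np.pi/6; print(' bush',(c+.07*np.array([np.cos(ab),np.sin(ab)])).round(4),'drive',(c+.094*np.array([np.cos(ab+np.pi/6),np.sin(ab+np.pi/6)])).round(4), 'bush ang',ab)
f('bush T',T(407,173,.061));f('dot T',T(414,146,.061));f('bush S',S(253,243,.061));f('dot S',S(229,247,.061))
f('mark T',T(346,154,.025));f('mark S',S(283,355,.025))
```

```text
bolt top T [0.5286 0.2158 0.061 ]
bolt head T [0.5283 0.2138 0.007 ]
bolt top S [0.53   0.2177 0.061 ]
bolt base S [0.5346 0.2202 0.004 ]
T c [ 0.4906 -0.0519] r [0.0927 0.0933 0.0946 0.093  0.0928 0.0941] ang0 0.6828 res [-5.000e-03 -4.000e-03  1.500e-02 -1.400e-02  6.277e+00  6.297e+00]
 bush [0.5156 0.0135] drive [0.4757 0.0409] bush ang 1.206397072547445
S c [ 0.4949 -0.0476] r [0.092  0.0931 0.0923 0.0945 0.0923 0.093 ] ang0 0.6819 res [1.000e-03 4.000e-03 4.000e-03 5.000e-03 6.272e+00 6.281e+00]
 bush [0.5199 0.0178] drive [0.4801 0.0452] bush ang 1.2055412532543608
bush T [0.5161 0.0124 0.061 ]
dot T [0.533  0.0086 0.061 ]
bush S [0.5234 0.0169 0.061 ]
dot S [0.5357 0.0109 0.061 ]
mark T [0.5301 0.0517 0.025 ]
mark S [0.5453 0.0681 0.025 ]
```

The two cameras agree within about 4 mm:
- **Bolt:** about (0.530, 0.217).
- **Pocket:** about (0.518, 0.0155).
- **Bore:** offset about (+3.3, -1.1) mm from the pocket.
- **Radii:** 93–94 mm for the posts, as given.

The tool's closing axis is already nearly radial at the loading side. I'll go above the bolt now.

Emit:
{"api": "play_rows", "payload": {"xyz": [[-55,-22,10],[-110,-44,30],[-165,-66,50],[-220,-88,70],[-275,-110,90],[-330,-132,100],[-370,-148,105],[-392,-157,105],[-392,-157,105],[-392,-157,105]], "rot": [[0,0,0],[0,0,0],[0,0,0],[0,0,0],[0,0,0],[0,0,0],[0,0,0],[0,0,0],[0,0,0],[0,0,0]], "grip": [1,1,1,1,1,1,1,1,1,1]}}

```text
time_s: 1.35
eef_pos: [0.5296, 0.2177, 0.1453]
eef_rot: [-0.0, 0.213, 0.977, 0.0]
wrist_force: [0.5, -0.9, -0.1]
opening: 1.002
grasp_force: 0.0
```

Emit:
{"api": "play_rows", "payload": {"xyz": [[0,0,30],[0,0,60],[0,0,85],[0,0,98],[0,0,98],[0,0,98],[0,0,98],[0,0,98],[0,0,98],[0,0,98]], "rot": [[0,0,0],[0,0,0],[0,0,0],[0,0,0],[0,0,0],[0,0,0],[0,0,0],[0,0,0],[0,0,0],[0,0,0]], "grip": [1,1,1,1,1,0.5,0.3,0,0,0]}}

```text
time_s: 2.6
eef_pos: [0.5307, 0.2166, 0.0475]
eef_rot: [0.0, 0.213, 0.977, 0.0]
wrist_force: [0.6, -0.3, 1.7]
opening: 0.099
grasp_force: 58.4
```

Run:
```python
from h import *
d=snap('side','s1'); o=readout.get_obs(); print(o['opening'],o['grasp_force'],o['eef_pos'],proj(d,o['eef_pos']))
u,v=map(int,proj(d,o['eef_pos']))
cv2.imwrite('pics/s1c.png',cv2.resize(d['color'][v-50:v+50,u-50:u+50,::-1],(600,600),interpolation=cv2.INTER_CUBIC));print(u,v)
```

```text
0.09478520344966634 58.438798785209656 [0.53071778 0.21661981 0.04751874] [314.27194729 295.45584139]
314 295
```

View pics/s1c.png

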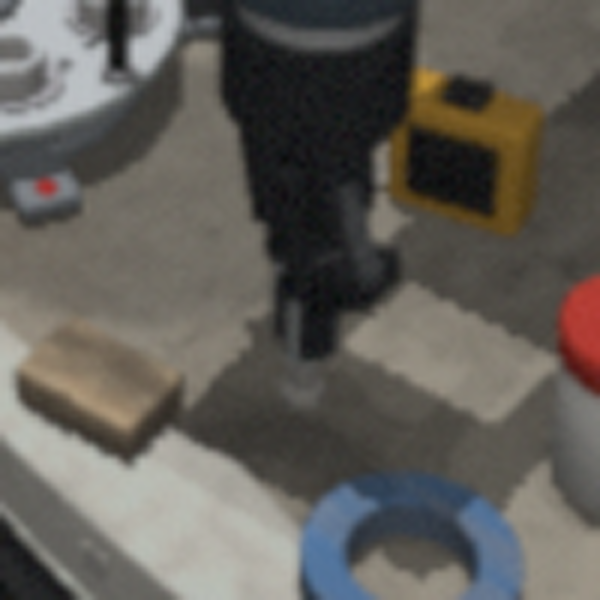

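The picture shows the bolt gripped: fingers at about (305,330) on the shank, head at (303,392), upright under the gripper. The opening fits a 10 mm shank. Now I'll lift and carry it to above the bush.

Emit:
{"api": "play_rows", "payload": {"xyz": [[0,0,-40],[0,0,-90],[-5,-12,-130],[-18,-45,-142],[-34,-85,-142],[-52,-128,-142],[-68,-165,-142],[-76,-187,-142],[-76,-187,-142],[-76,-187,-142]], "rot": [[0,0,0],[0,0,0],[0,0,0],[0,0,0],[0,0,0],[0,0,0],[0,0,0],[0,0,0],[0,0,0],[0,0,0]], "grip": [0,0,0,0,0,0,0,0,0,0]}}

```text
time_s: 3.9
eef_pos: [0.5216, 0.0155, 0.1892]
eef_rot: [-0.0, 0.213, 0.977, 0.0]
wrist_force: [-0.7, -0.4, -0.6]
opening: 0.095
grasp_force: 58.5
```

Emit:
{"api": "play_rows", "payload": {"xyz": [[0,0,20],[0,0,45],[0,0,65],[0,0,71],[0,0,71],[0,0,71],[0,0,71],[0,0,71],[0,0,71],[0,0,71]], "rot": [[0,0,0],[0,0,0],[0,0,0],[0,0,0],[0,0,0],[0,0,0],[0,0,0],[0,0,0],[0,0,0],[0,0,0]], "grip": [0,0,0,0,0,0,0,0,0,0]}}

```text
time_s: 5.15
eef_pos: [0.5217, 0.0149, 0.1184]
eef_rot: [0.0, 0.213, 0.977, 0.0]
wrist_force: [0.3, 0.8, -0.7]
opening: 0.095
grasp_force: 58.5
```

Run:
```python
from h import *
d=snap('side','s2'); o=readout.get_obs(); print(o['opening'],o['eef_pos'],o['wrist_force'],proj(d,o['eef_pos']),proj(d,o['eef_pos']-[0,0,.0475]))
cv2.imwrite('pics/s2c.png',cv2.resize(d['color'][205:285,215:315,::-1],(800,640),interpolation=cv2.INTER_CUBIC)[:600])
```

```text
0.09668313003991538 [0.52167733 0.01493372 0.11832652] [ 0.06876446  1.00445801 -0.25081336] [264.60797363 235.61556609] [265.12469458 249.7821255 ]
```

View pics/s2c.png

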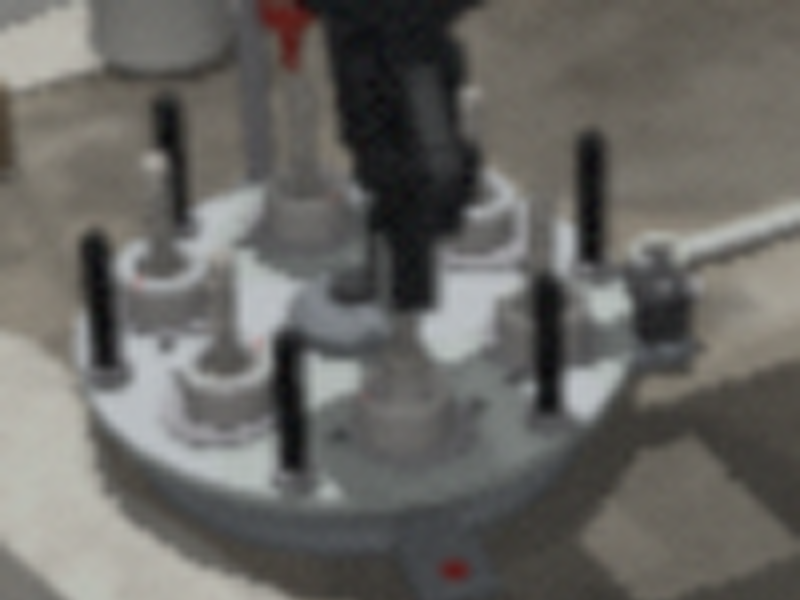

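The head at (403,365) lies above the bush at (405,400), within about 2 mm. Low contrast stops me reading it any closer, so I'll feel for it with gentle steps.

Emit:
{"api": "play_rows", "payload": {"xyz": [[0,0,5],[0,0,8],[0,0,9],[0,0,9.5],[0,0,10],[0,0,10.3],[0,0,10.6],[0,0,10.6],[0,0,10.6],[0,0,10.6]], "rot": [[0,0,0],[0,0,0],[0,0,0],[0,0,0],[0,0,0],[0,0,0],[0,0,0],[0,0,0],[0,0,0],[0,0,0]], "grip": [0,0,0,0,0,0,0,0,0,0]}}

```text
time_s: 6.45
eef_pos: [0.5219, 0.0149, 0.1082]
eef_rot: [0.0, 0.213, 0.977, -0.0]
wrist_force: [-1.9, -1.0, 4.9]
opening: 0.095
grasp_force: 58.7
```

Contact came at the expected mouth height with about 5 N. I'll slide under light pressure toward the camera side.

Emit:
{"api": "play_rows", "payload": {"xyz": [[0,0,0.3],[-0.1,0.3,0.3],[-0.2,0.6,0.3],[-0.3,0.9,0.3],[-0.4,1.2,0.3],[-0.5,1.5,0.3],[-0.6,1.8,0.3],[-0.6,2,0.3],[-0.6,2,0.3],[-0.6,2,0.3]], "rot": [[0,0,0],[0,0,0],[0,0,0],[0,0,0],[0,0,0],[0,0,0],[0,0,0],[0,0,0],[0,0,0],[0,0,0]], "grip": [0,0,0,0,0,0,0,0,0,0]}}

```text
time_s: 7.7
eef_pos: [0.5233, 0.0158, 0.1082]
eef_rot: [0.0, 0.213, 0.977, -0.001]
wrist_force: [-3.3, -2.3, 7.9]
opening: 0.096
grasp_force: 59.3
```

Run:
```python
from h import *
for i in range(8):
    if i: vision.camera('side')
    o=readout.get_obs(); print(o['wrist_force'].round(2),o['torque'].round(3),(o['eef_pos']*1e3).round(2))
```

```text
[-3.26 -2.32  7.86] [-0.469  0.674 -0.038] [523.28  15.84 108.2 ]
[-3.29 -2.22  7.11] [-0.478  0.634 -0.01 ] [523.28  15.83 108.2 ]
[-4.22 -2.29  8.62] [-0.495  0.677 -0.037] [523.26  15.84 108.2 ]
[-3.62 -2.75  6.82] [-0.497  0.671  0.035] [523.26  15.83 108.17]
[-2.94 -2.56  8.27] [-0.486  0.705  0.013] [523.25  15.85 108.19]
[-3.44 -2.43  8.12] [-0.513  0.662  0.041] [523.26  15.82 108.18]
[-3.64 -2.98  7.99] [-0.472  0.681  0.039] [523.25  15.83 108.18]
[-4.5  -2.63  7.07] [-0.456  0.656  0.027] [523.26  15.82 108.19]
```

Emit:
{"api": "play_rows", "payload": {"xyz": [[0.1,-0.1,0],[0.2,-0.3,0],[0.3,-0.4,0],[0.3,-0.6,0],[0.3,-0.6,0],[0.3,-0.6,0],[0.3,-0.6,0],[0.3,-0.6,0],[0.3,-0.6,0],[0.3,-0.6,0]], "rot": [[0,0,0],[0,0,0],[0,0,0],[0,0,0],[0,0,0],[0,0,0],[0,0,0],[0,0,0],[0,0,0],[0,0,0]], "grip": [0,0,0,0,0,0,0,0,0,0]}}

```text
time_s: 9.3
eef_pos: [0.5231, 0.0157, 0.1082]
eef_rot: [0.001, 0.213, 0.977, -0.0]
wrist_force: [-1.6, -1.2, 6.6]
opening: 0.1
grasp_force: 59.2
```

```bash
cat >> h.py <<'E'
def ft(n=8):
    A=[]
    for i in range(n):
        vision.camera('side'); o=readout.get_obs(); A.append(np.r_[o['wrist_force'],o['torque'],o['eef_pos']*1e3])
    return np.mean(A,0)
E
python3 - <<'E'
from h import *
a=ft(6);print(a.round(3))
F=a[:3];t=a[3:6]
for L in(.17,.18,.19,.2,.21): print(L,'rx',(-L*F[0]-t[1])/F[2],'ry',(t[0]-L*F[1])/F[2])
E
```

```text
[-1.98000e+00 -1.54400e+00  7.02400e+00 -1.94000e-01  3.77000e-01
 -1.80000e-02  5.23082e+02  1.57360e+01  1.08213e+02]
0.17 rx -0.005699964642408381 ry 0.009777660065442718
0.18 rx -0.0028815410914747757 ry 0.011976301914824126
0.19 rx -6.311754054117086e-05 ry 0.014174943764205536
0.2 rx 0.002755306010392442 ry 0.01637358561358695
0.21 rx 0.005573729561326039 ry 0.018572227462968355
```

Still on the rim. I'll lift clear to zero the force sensor and press again on the opposite side, where the top camera puts the bore.

Emit:
{"api": "play_rows", "payload": {"xyz": [[0,0,-1.5],[0,0,-2.5],[0.3,-1.5,-2.5],[0.6,-3.5,-2.5],[0.6,-3.5,-2.5],[0.6,-3.5,-2.5],[0.6,-3.5,-2.5],[0.6,-3.5,-2.5],[0.6,-3.5,-2.5],[0.6,-3.5,-2.5]], "rot": [[0,0,0],[0,0,0],[0,0,0],[0,0,0],[0,0,0],[0,0,0],[0,0,0],[0,0,0],[0,0,0],[0,0,0]], "grip": [0,0,0,0,0,0,0,0,0,0]}}

```text
time_s: 10.85
eef_pos: [0.5205, 0.0132, 0.1099]
eef_rot: [-0.0, 0.213, 0.977, -0.0]
wrist_force: [-0.1, 0.5, -0.3]
opening: 0.1
grasp_force: 58.4
```

Run:
```python
from h import *
a=ft(6);print(a.round(3));np.save('bias.npy',a)
```

```text
[-3.44000e-01 -1.12000e-01 -4.50000e-01 -2.00000e-03 -9.00000e-03
  2.00000e-02  5.20541e+02  1.32160e+01  1.09891e+02]
```

Emit:
{"api": "play_rows", "payload": {"xyz": [[0,0,1],[0,0,1.6],[0,0,2],[0,0,2.2],[0,0,2.4],[0,0,2.5],[0,0,2.5],[0,0,2.5],[0,0,2.5],[0,0,2.5]], "rot": [[0,0,0],[0,0,0],[0,0,0],[0,0,0],[0,0,0],[0,0,0],[0,0,0],[0,0,0],[0,0,0],[0,0,0]], "grip": [0,0,0,0,0,0,0,0,0,0]}}

```text
time_s: 12.4
eef_pos: [0.5206, 0.0132, 0.1075]
eef_rot: [0.0, 0.213, 0.977, -0.0]
wrist_force: [2.2, -0.7, 0.2]
opening: 0.096
grasp_force: 58.4
```

```bash
cat >> h.py <<'E'
def contact(n=6):
    a=ft(n);print(a.round(3));a=a-np.load('bias.npy');F=a[:3];t=a[3:6]
    for L in(.18,.19,.2,.21): print(L,'r mm',(1e3*(-L*F[0]-t[1])/F[2]).round(1),(1e3*(t[0]-L*F[1])/F[2]).round(1))
E
python3 -c "
from h import *
contact()"
```

```text
[ 8.70000e-01 -1.01200e+00  5.97000e-01 -2.15000e-01 -1.71000e-01
  7.00000e-03  5.20602e+02  1.31730e+01  1.07440e+02]
0.18 r mm -54.5 -49.2
0.19 r mm -66.1 -40.6
0.2 r mm -77.7 -32.0
0.21 r mm -89.3 -23.4
```

Fz is near zero and the head is 0.8 mm below rim contact height, so it is in the bore. Descending to the catch.

Emit:
{"api": "play_rows", "payload": {"xyz": [[0,0,0.4],[0,0,0.8],[0,0,1.2],[0,0,1.6],[0,0,2],[0,0,2.4],[0,0,2.4],[0,0,2.4],[0,0,2.4],[0,0,2.4]], "rot": [[0,0,0],[0,0,0],[0,0,0],[0,0,0],[0,0,0],[0,0,0],[0,0,0],[0,0,0],[0,0,0],[0,0,0]], "grip": [0,0,0,0,0,0,0,0,0,0]}}

```text
time_s: 13.95
eef_pos: [0.5206, 0.0132, 0.105]
eef_rot: [0.0, 0.213, 0.977, -0.0]
wrist_force: [1.4, -2.7, 0.4]
opening: 0.097
grasp_force: 58.5
```

```bash
python3 -c "
from h import *
print(ft(6).round(3))"
```

```text
[ 1.34700e+00 -2.50400e+00  7.24000e-01 -4.32000e-01 -2.96000e-01
 -2.00000e-03  5.20576e+02  1.31800e+01  1.05012e+02]
```

Emit:
{"api": "play_rows", "payload": {"xyz": [[-0.4,-0.2,0.4],[-0.4,-0.2,0.8],[-0.4,-0.2,1.2],[-0.4,-0.2,1.6],[-0.4,-0.2,2],[-0.4,-0.2,2.4],[-0.4,-0.2,2.8],[-0.4,-0.2,3.2],[-0.4,-0.2,3.6],[-0.4,-0.2,4]], "rot": [[0,0,0],[0,0,0],[0,0,0],[0,0,0],[0,0,0],[0,0,0],[0,0,0],[0,0,0],[0,0,0],[0,0,0]], "grip": [0,0,0,0,0,0,0,0,0,0]}}

```text
time_s: 15.5
eef_pos: [0.5213, 0.0126, 0.1014]
eef_rot: [0.001, 0.213, 0.977, -0.0]
wrist_force: [0.6, -2.0, 4.1]
opening: 0.098
grasp_force: 58.7
```

Emit:
{"api": "play_rows", "payload": {"xyz": [[0,0,0.6],[0,0,1.2],[0,0,2],[0,0,3],[0,0,4],[0,0,5],[0,0,6],[0,0,7],[0,0,8],[0,0,8.5]], "rot": [[0,0,0],[0,0,0],[0,0,0],[0,0,0],[0,0,0],[0,0,0],[0,0,0],[0,0,0],[0,0,0],[0,0,0]], "grip": [0,0,0,0,0,0,0,0,0,0]}}

```text
time_s: 16.75
eef_pos: [0.5206, 0.0131, 0.0925]
eef_rot: [-0.0, 0.213, 0.977, 0.0]
wrist_force: [-0.8, -2.1, 3.7]
opening: 0.098
grasp_force: 58.7
```

```bash
python3 -c "
from h import *
print(ft(4).round(3))"
```

```text
[ 5.79000e-01 -1.64600e+00  2.70100e+00 -3.72000e-01 -4.60000e-02
 -1.50000e-02  5.20593e+02  1.30580e+01  9.24730e+01]
```

Emit:
{"api": "play_rows", "payload": {"xyz": [[0,0,0.2],[0,0,0.4],[0,0,0.6],[0,0,0.8],[0,0,0.9],[0,0,0.9],[0,0,0.9],[0,0,0.9],[0,0,0.9],[0,0,0.9]], "rot": [[0,0,0],[0,0,0],[0,0,0],[0,0,0],[0,0,0],[0,0,0],[0,0,0],[0,0,0],[0,0,0],[0,0,0]], "grip": [0,0,0,0,0,0,0,0,0,0]}}

```text
time_s: 18.2
eef_pos: [0.5209, 0.0129, 0.0924]
eef_rot: [-0.0, 0.213, 0.977, 0.0]
wrist_force: [-2.0, -1.3, 9.7]
opening: 0.094
grasp_force: 59.4
```

On the floor at 15.8 mm depth with about 10 N. Releasing and lifting.

Emit:
{"api": "play_rows", "payload": {"xyz": [[0,0,0.5],[0,0,0],[0,0,0],[0,0,0],[0,0,0],[0,0,-10],[0,0,-30],[0,0,-60],[0,0,-90],[0,0,-110]], "rot": [[0,0,0],[0,0,0],[0,0,0],[0,0,0],[0,0,0],[0,0,0],[0,0,0],[0,0,0],[0,0,0],[0,0,0]], "grip": [0,0.3,0.4,0.4,0.4,0.4,0.4,0.4,0.4,0.4]}}

```text
time_s: 19.45
eef_pos: [0.5215, 0.0128, 0.204]
eef_rot: [0.001, 0.213, 0.977, 0.0]
wrist_force: [0.3, 0.4, 0.0]
opening: 0.402
grasp_force: 0.0
```

Run:
```python
from h import *
d=snap('side','s3'); o=readout.get_obs(); print(o['eef_pos'],o['opening'])
b=cv2.resize(d['color'][195:275,215:315,::-1],(800,640),interpolation=cv2.INTER_CUBIC)[:600]
cv2.imwrite('pics/s3c.png',cv2.convertScaleAbs(b,alpha=1.4))
```

```text
[0.52278527 0.01257356 0.20644403] 0.3993536948266866
```

View pics/s3c.png

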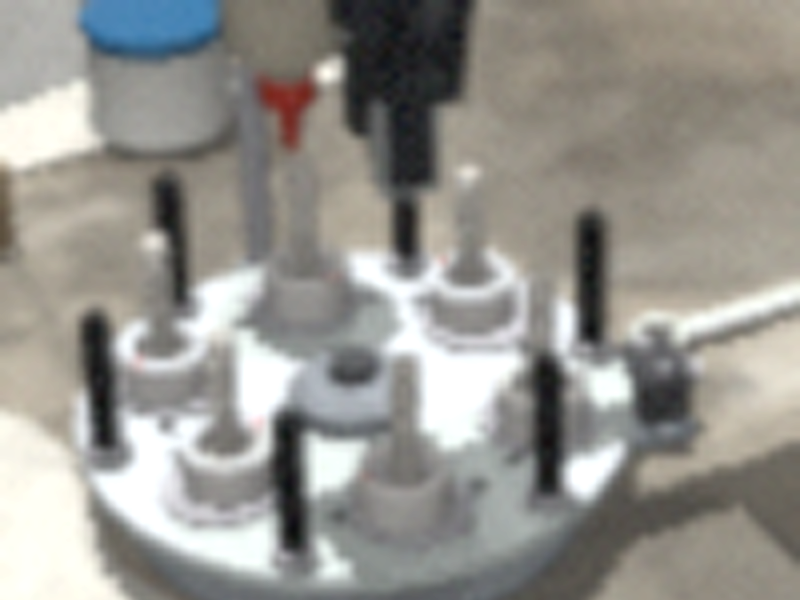

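The bolt stands upright in the bush, (405,360) to (405,480), with the posts unmoved, so the dial is still at its first click. Next I'll work out the arc for pushing the drive post with shut fingers.

```bash
cat > arc.py <<'E'
from h import *
from scipy.spatial.transform import Rotation as R
c=np.array([.4912,-.0512]);A0=1.73
def pose(th,s,z,r=.097):
    a=A0-th; p=c+r*np.array([np.cos(a),np.sin(a)])+s*np.array([-np.sin(a),np.cos(a)])
    psi=a+np.pi/2   # tool +x points counter-clockwise tangentially
    x=np.array([np.cos(psi),np.sin(psi),0]);zz=np.array([0,0,-1.]);return np.r_[p,z],R.from_matrix(np.c_[x,np.cross(zz,x),zz])
def rows(p0,R0,L):
    for P in L:
        p,Q=pose(*P); print((R0.inv().apply(p-p0)*1e3).round(1).tolist(),(R0.inv()*Q).as_rotvec().round(3).tolist())
E
python3 - <<'E'
from arc import *
o=readout.get_obs();w=o['eef_rot'];p0=o['eef_pos'];print(p0)
rows(p0,R.from_quat([w[1],w[2],w[3],w[0]]),[(0,.034,.2),(0,.034,.094)])
print('arc from nominal');p,Q=pose(0,.034,.094)
rows(p,Q,[(0,s,.094) for s in(.026,.020,.017)]+[(t,.017,.094) for t in np.arange(.05,.96,.05)])
E
```

```text
[0.52278527 0.01257356 0.20644403]
[84.3, -9.4, 5.9] [-0.0, 0.006, -0.589]
[85.0, -9.5, 111.9] [-0.0, 0.006, -0.589]
arc from nominal
[-8.0, -0.0, 0.0] [0.0, 0.0, 0.0]
[-14.0, -0.0, 0.0] [0.0, 0.0, 0.0]
[-17.0, -0.0, 0.0] [0.0, 0.0, 0.0]
[-21.9, 0.7, 0.0] [0.0, 0.0, 0.05]
[-26.8, 1.2, 0.0] [0.0, 0.0, 0.1]
[-31.7, 1.5, 0.0] [0.0, 0.0, 0.15]
[-36.6, 1.4, 0.0] [0.0, 0.0, 0.2]
[-41.5, 1.2, 0.0] [0.0, 0.0, 0.25]
[-46.4, 0.7, 0.0] [0.0, 0.0, 0.3]
[-51.3, -0.1, 0.0] [0.0, 0.0, 0.35]
[-56.1, -1.0, 0.0] [0.0, 0.0, 0.4]
[-60.9, -2.3, 0.0] [0.0, 0.0, 0.45]
[-65.6, -3.7, 0.0] [0.0, 0.0, 0.5]
[-70.2, -5.4, 0.0] [0.0, 0.0, 0.55]
[-74.7, -7.3, 0.0] [0.0, 0.0, 0.6]
[-79.2, -9.5, 0.0] [0.0, 0.0, 0.65]
[-83.5, -11.9, 0.0] [0.0, 0.0, 0.7]
[-87.7, -14.4, 0.0] [0.0, 0.0, 0.75]
[-91.7, -17.2, 0.0] [0.0, 0.0, 0.8]
[-95.7, -20.2, 0.0] [0.0, 0.0, 0.85]
[-99.4, -23.4, 0.0] [0.0, 0.0, 0.9]
[-103.0, -26.7, 0.0] [0.0, 0.0, 0.95]
```

Emit:
{"api": "play_rows", "payload": {"xyz": [[10,-1,0],[30,-3,0],[50,-5,0],[70,-8,0],[82,-9,0],[82.5,-9,0],[82.5,-9,0],[82.5,-9,0],[82.5,-9,0],[82.5,-9,0]], "rot": [[0,0,-0.1],[0,0,-0.2],[0,0,-0.3],[0,0,-0.4],[0,0,-0.5],[0,0,-0.589],[0,0,-0.589],[0,0,-0.589],[0,0,-0.589],[0,0,-0.589]], "grip": [0.3,0.1,0,0,0,0,0,0,0,0]}}

```text
time_s: 20.75
eef_pos: [0.4421, 0.039, 0.2015]
eef_rot: [-0.0, -0.079, 0.997, 0.0]
wrist_force: [-0.2, 0.4, 0.0]
opening: -0.003
grasp_force: 0.0
```

Run:
```python
from arc import *
o=readout.get_obs();w=o['eef_rot'];p0=o['eef_pos'];print(p0,o['opening'])
rows(p0,R.from_quat([w[1],w[2],w[3],w[0]]),[(0,.034,.2),(0,.034,.094)])
```

```text
[0.44210073 0.03903035 0.20149713] -0.0026256921724748064
[-0.2, 0.1, 1.5] [0.0, -0.0, -0.001]
[-0.2, 0.1, 107.5] [0.0, -0.0, -0.001]
```

Emit:
{"api": "play_rows", "payload": {"xyz": [[0,0,30],[0,0,60],[0,0,85],[0,0,100],[0,0,107],[0,0,107],[-5,0,107],[-8,0,107],[-8,0,107],[-8,0,107]], "rot": [[0,0,0],[0,0,0],[0,0,0],[0,0,0],[0,0,0],[0,0,0],[0,0,0],[0,0,0],[0,0,0],[0,0,0]], "grip": [0,0,0,0,0,0,0,0,0,0]}}

```text
time_s: 22.0
eef_pos: [0.45, 0.0404, 0.0947]
eef_rot: [0.0, -0.08, 0.997, -0.0]
wrist_force: [0.8, 0.7, -0.5]
opening: -0.001
grasp_force: 0.0
```

Emit:
{"api": "play_rows", "payload": {"xyz": [[-2,0,0],[-4,0,0],[-6,0,0],[-8,0,0],[-9,0,0],[-11,0.3,0],[-14,0.7,0],[-16.5,1,0],[-19,1.2,0],[-21,1.3,0]], "rot": [[0,0,0],[0,0,0],[0,0,0],[0,0,0],[0,0,0],[0,0,0.025],[0,0,0.05],[0,0,0.075],[0,0,0.1],[0,0,0.12]], "grip": [0,0,0,0,0,0,0,0,0,0]}}

```text
time_s: 23.25
eef_pos: [0.4685, 0.0449, 0.0942]
eef_rot: [-0.003, -0.019, 1.0, -0.0]
wrist_force: [-8.5, -2.5, 6.8]
opening: 0.003
grasp_force: 4.5
```

In contact at about 9 N. Continuing along the arc.

Emit:
{"api": "play_rows", "payload": {"xyz": [[-2.5,0.4,0],[-4.9,0.7,0],[-7.4,1,0],[-9.8,1.2,0],[-12.3,1.4,0],[-14.7,1.5,0],[-17.2,1.5,0],[-19.6,1.4,0],[-22,1.3,0],[-24.5,1.2,0]], "rot": [[0,0,0.025],[0,0,0.05],[0,0,0.075],[0,0,0.1],[0,0,0.125],[0,0,0.15],[0,0,0.175],[0,0,0.2],[0,0,0.225],[0,0,0.25]], "grip": [0,0,0,0,0,0,0,0,0,0]}}

```text
time_s: 24.5
eef_pos: [0.4933, 0.0477, 0.0942]
eef_rot: [-0.002, 0.106, 0.994, 0.0]
wrist_force: [-7.1, 2.2, 4.8]
opening: 0.001
grasp_force: 3.3
```

Run:
```python
from arc import *
d=snap('side','s4'); o=readout.get_obs();print(o['eef_pos'],o['wrist_force'],o['torque'],pose(.37,.017,.094)[0])
b=cv2.resize(d['color'][205:280,215:315,::-1],(800,600),interpolation=cv2.INTER_CUBIC)
cv2.imwrite('pics/s4c.png',cv2.convertScaleAbs(b,alpha=1.4))
```

```text
[0.49370227 0.04774333 0.09419278] [-5.66588074  2.38592898  1.86566472] [ 0.28544073  0.73429954 -0.03192077] [0.49487245 0.04720992 0.094     ]
```

View pics/s4c.png

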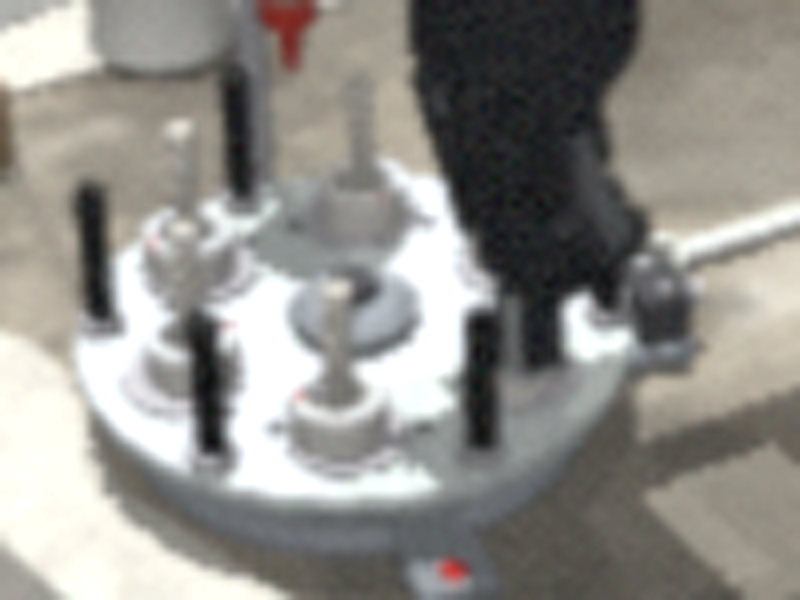

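The dial is turning clockwise: the drive post is now at (483,320), the finger is behind it at (530,330), and the bolt stands in its bush at (335,350). Continuing.

Emit:
{"api": "play_rows", "payload": {"xyz": [[-3.4,0.5,0],[-6.9,0.9,0],[-10.3,1.2,0],[-13.7,1.4,0],[-17.2,1.5,0],[-20.6,1.4,0],[-24.5,1.2,0],[-27,0.9,0],[-29.4,0.7,0],[-29.4,0.7,0]], "rot": [[0,0,0.035],[0,0,0.07],[0,0,0.105],[0,0,0.14],[0,0,0.175],[0,0,0.21],[0,0,0.25],[0,0,0.275],[0,0,0.3],[0,0,0.3]], "grip": [0,0,0,0,0,0,0,0,0,0]}}

```text
time_s: 25.8
eef_pos: [0.5242, 0.0413, 0.0946]
eef_rot: [0.0, 0.253, 0.968, -0.0]
wrist_force: [-1.7, 1.1, -0.1]
opening: 0.003
grasp_force: 0.4
```

Run:
```python
from arc import *
d=snap('side','s5'); o=readout.get_obs();print(o['eef_pos'],o['wrist_force'],pose(.67,.017,.094)[0])
b=cv2.resize(d['color'][205:280,215:315,::-1],(800,600),interpolation=cv2.INTER_CUBIC)
cv2.imwrite('pics/s5c.png',cv2.convertScaleAbs(b,alpha=1.4))
```

```text
[0.52412941 0.04127604 0.09467382] [ 0.39128336  0.42947933 -0.65303322] [0.52379055 0.04172931 0.094     ]
```

View pics/s5c.png

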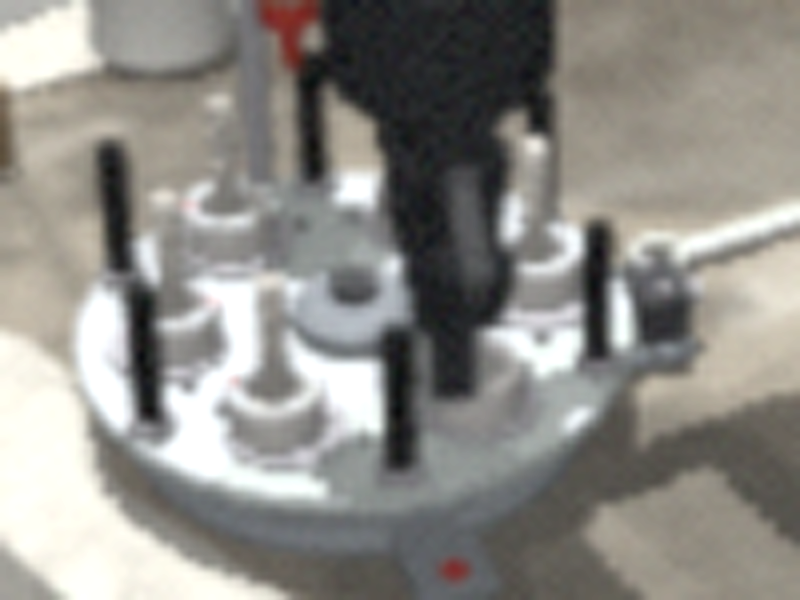

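Run:
```python
from arc import *
a=load('side0')['color'].astype(int)[205:280,215:315]
for i in range(12):
    d=vision.camera('side'); 
    c2=d['color'].astype(int)[205:280,215:315]
    # dark columns in band of post shafts at rows 44..52
    m=(c2[44:52].max(2)<45).mean(0); print(np.where(m>.6)[0].tolist())
m=(a[44:52].max(2)<45).mean(0); print('start',np.where(m>.6)[0].tolist()); print(readout.get_obs()['time_s'])
cv2.imwrite('pics/x.png',d['color'][...,::-1])
```

```text
[17, 18, 19, 49, 50, 51, 54, 55, 56, 57, 58]
[17, 18, 19, 49, 50, 54, 55, 56, 57, 58]
[17, 18, 19, 49, 50, 55, 56, 57, 58]
[17, 18, 49, 50, 54, 55, 56, 57, 58]
[17, 18, 19, 49, 50, 54, 55, 56, 57, 58]
[17, 18, 19, 49, 50, 55, 56, 57, 58]
[17, 18, 19, 49, 50, 54, 55, 56, 57, 58]
[17, 18, 49, 50, 54, 55, 56, 57, 58]
[17, 18, 19, 49, 50, 51, 54, 55, 56, 57, 58]
[17, 18, 19, 49, 50, 51, 54, 55, 56, 57, 58]
[17, 18, 49, 50, 55, 56, 57, 58]
[17, 18, 49, 50, 54, 55, 56, 57, 58]
start [35, 36, 68, 69]
26.45
```

The dial has come to rest at about 0.7 rad, balanced by friction, so I'll push further.

Emit:
{"api": "play_rows", "payload": {"xyz": [[-2.5,0.4,0],[-4.9,0.7,0],[-7.4,1,0],[-9.8,1.2,0],[-12.3,1.4,0],[-14.7,1.5,0],[-17.2,1.5,0],[-17.2,1.5,0],[-17.2,1.5,0],[-17.2,1.5,0]], "rot": [[0,0,0.025],[0,0,0.05],[0,0,0.075],[0,0,0.1],[0,0,0.125],[0,0,0.15],[0,0,0.175],[0,0,0.175],[0,0,0.175],[0,0,0.175]], "grip": [0,0,0,0,0,0,0,0,0,0]}}

```text
time_s: 27.7
eef_pos: [0.5395, 0.0346, 0.0946]
eef_rot: [-0.0, 0.336, 0.942, -0.0]
wrist_force: [0.3, 0.0, -0.4]
opening: -0.002
grasp_force: 0.0
```

Run:
```python
from arc import *
for i in range(4):
    d=vision.camera('side'); c2=d['color'].astype(int)[205:280,215:315]
    m=(c2[44:52].max(2)<45).mean(0); print(np.where(m>.6)[0].tolist())
o=readout.get_obs();print(o['eef_pos'],o['wrist_force'],pose(.845,.017,.094)[0],o['time_s'])
```

```text
[36, 37, 48, 49, 50, 51, 68, 69, 70]
[36, 48, 49, 50, 51, 68, 69]
[35, 36, 48, 49, 50, 51, 68, 69]
[35, 36, 48, 49, 50, 51, 68, 69]
[0.53952218 0.03456635 0.09460523] [-0.0495648   0.01394465  0.39519072] [0.53947253 0.03463568 0.094     ] 27.9
```

The posts are back in the starting columns (35–36 and 68–69), so the dial is exactly one click on, and the finger is free. Lifting away.

Emit:
{"api": "play_rows", "payload": {"xyz": [[0,0,-15],[0,0,-40],[0,0,-75],[0,0,-110],[0,0,-140],[0,0,-150],[0,0,-150],[0,0,-150],[0,0,-150],[0,0,-150]], "rot": [[0,0,0],[0,0,0],[0,0,0],[0,0,0],[0,0,0],[0,0,0],[0,0,0],[0,0,0],[0,0,0],[0,0,0]], "grip": [0,0,0,0,0,0,0,0,0,0]}}

```text
time_s: 29.15
eef_pos: [0.5392, 0.0346, 0.2437]
eef_rot: [-0.001, 0.336, 0.942, -0.0]
wrist_force: [0.1, -0.0, -0.1]
opening: -0.005
grasp_force: 0.0
```

Run:
```python
from arc import *
d=snap('side','s6')
b=cv2.resize(d['color'][205:280,215:315,::-1],(800,600),interpolation=cv2.INTER_CUBIC)
cv2.imwrite('pics/s6c.png',cv2.convertScaleAbs(b,alpha=1.4))
c2=d['color'].astype(int)[205:280,215:315]
m=(c2[44:52].max(2)<45).mean(0); print(np.where(m>.6)[0].tolist())
```

```text
[35, 36, 68, 69]
```

View pics/s6c.png

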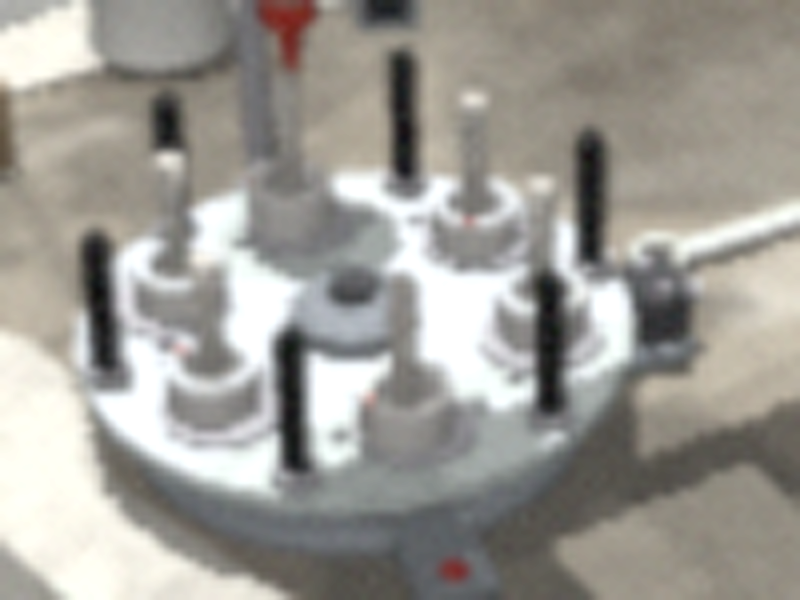

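The bolt now stands upright at (205,300) in its bush, one click clockwise. The posts rest in the detent pattern and the arm is clear.

```bash
python3 -c "
from bench import ctrl
print(ctrl.hand_in())"
```

```text
the job is handed in; nothing more can be done
None
```

I felt for the bore and pressed the bolt home in the empty bush, turned the dial one click clockwise into its next detent, and let go with the arm clear; the job is handed in, but no verdict came back.

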